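# Roll a pressed fireclay boat out of its plaster mould and set it on the drying rack

## Task

A freshly pressed fireclay combustion boat lies flush in its open plaster mould, with nothing to take hold of. Press one long rim gently down so that the boat rolls in its round cavity and stays there with the other long rim standing some 20 mm proud, then take it, lift it out and set it, not drop it, on the drying rack: level, mouth up, lying along the rods between two of them. The clay is unfired and chips easily: press it only lightly against mould and rods, also while gripping it; leave the dry boat already on the rack, the bottle and the beaker where they are.

Things in the scene. Friction and masses are not known exactly. Their poses are not given: they have to be found in the camera images.
- boat: Brown fireclay boat, 120 g or so: half-round trough like a half pipe with closed flat ends, outer radius 29, hollow radius 22, length 68, end walls 8 mm thick. Origin: on the half-round's axis, mid-length, in the open mouth at rim level. y along the trough, z out of the mouth, x across to a long rim (rims at x = -29..-22 and 22..29 mm, z = 0). Alike if turned half round about z.
- mould: White plaster block, fixed, 120 (x) by 150 (y) by 55 mm high; a half-round cavity of radius 30, length 72 mm along y, lies in the middle of its flat top. The boat starts level in it, rims 1 mm below the top, 2 mm of room at each end. Origin: centre of its underside.
- cavity (a point): Middle of the cavity's axis, level with the mould's top (55 mm above the bench); y along the cavity. Rolled about y the boat rubs (friction 0.45 to 0.8) and stays where left up to about 50 degrees; its flat ends then stand out of the mould on the raised side, to be gripped across the 68 mm length. A grip over 2 mm off centre drives it against an end of the cavity: close slowly, feel, recentre.
- plug: The mould's other half, fixed: white plaster block 120 by 150 by 40 mm high with a rounded core of radius 21 standing on top (to 61 mm above the bench). Origin: centre of its underside. Not used.
- rack: Drying rack, fixed: five level steel rods, 6 mm thick, 200 long, along y at x = -80, -40, 0, 40, 80 mm, middles 40 mm above the bench, on cross bars at y = -85 and 85 mm. Origin: its centre, on the bench. A boat lies along y between two neighbouring rods, its origin then 65 mm high at x = -60, -20, 20 or 60 mm. Boats are wider than a bay: with the dry boat at x = -60 only x = 20 and 60 are free.
- dry_boat: A second boat of the same shape, already dry, lying on the rack in the bay at x = -60 mm. Same origin and axes as the boat. Leave it alone.
- bottle: White plastic bottle, 60 mm across, 140 mm tall, standing on the bench. Origin: centre of its underside. Leave it alone.
- beaker: Glass beaker, 68 mm across, 90 mm tall, standing on the bench. Origin: centre of its underside. Leave it alone.

How it is judged:
On the way, in this order (a step that is already met when the one before it is completed fails the run):
1. the boat, still in its cavity, is rolled by at least 26 degrees (one long rim 12 mm or more proud) and stays so with the robot off it (angle between boat's own z axis and vertical between 0.45 and 1.75 rad and distance between boat and cavity below 0.01 m and contact force between each of the arm, the fingers and boat below 0.05 N), for 0.2 s.
2. the boat rests on the rack's rods while the fingers still hold it (contact force between boat and rack above 0.2 N and contact force between the fingers and boat above 1 N), for 0.05 s.
At the end, for the whole second after the job is handed in: The boat lies at rest, released, in a free bay of the rack: down between two rods (origin 61 to 69 mm high), along them within 0.2 rad and between their ends, mouth up and level within 15 degrees; the dry boat moved under 10 mm, bottle and beaker under 20 mm (angle between each of boat, dry_boat's own z axis and vertical below 0.26 rad and angle between the y axis of boat and the y axis of rack, either way round below 0.2 rad and z of boat in the frame of rack between 0.061 and 0.069 m and x of boat in the frame of rack between 0 and 0.08 m and y of boat in the frame of rack between -0.075 and 0.075 m and contact force between boat and rack above 0.2 N and linear speed of boat below 0.02 m/s and distance of dry_boat from where it was at the start of the episode below 0.01 m and distance of each of bottle, beaker from where it was at the start of the episode below 0.02 m); the robot touches nothing.
It fails at once if the boat is pressed onto the rack with more than 25 N (contact force between boat and rack above 25 N).
It fails at once if the boat is pressed into the mould with more than 25 N (contact force between boat and mould above 25 N).
It fails at once if the dry boat, the bottle or the beaker is moved by more than 30 mm (distance of any of dry_boat, bottle, beaker from where it was at the start of the episode above 0.03 m).
It also fails if it takes over 58 s, if anything falls off the work surface, if the arm or the gripper's body presses on something with over 40 N, if the wrist force passes 120 N, or if a joint passes its speed limit or range.

## Robot

A 6-joint arm with a two-finger parallel gripper is mounted at the origin on the work surface. World frame = base frame: x ahead of the robot, y to its left, z up, the work surface at z = 0. Lengths are in m, angles in rad, forces in N, time in s.
With the tool pointing down it reaches from about 0.375 to 0.825 m from the base axis. Payload 5.5 kg.
Tool frame: the origin (TCP) lies at the very end of the fingers, on their centre line; the grasp point (between the pads) lies 19 mm behind it (r.tcp_to_grasp is the distance from the TCP to the grasp point, in m); z points along the fingers, y is the direction in which the jaws open and shut (so a half turn about z gives the same grasp; the last joint's range is limited). The gripper opens to 85 mm and grips with 20 to 120 N. Pads are 22 mm wide; open, the fingers measure 114 mm over their backs; the gripper's body (76 mm by 85 mm) begins 54 mm behind the grasp point. The pads swing forward as they close: fully open they stand 13 mm farther back than shut.
Start: joints at [-1.269, 0.314, -0.047, 1.21, 0, 1.571], TCP at [0.178, -0.573, 0.231] pointing down, gripper open.
Joint ranges: [-2.67, 2.67], [-0.69, 1.73], [-1.03, 1.25], [-2.08, 2.16], [-1.42, 1.45], [-3.14, 3.14]. Speed limits (rad/s): [2.39, 2.39, 3.01, 3.14, 3.14, 3.14].

## Interface

Orientations are given as a unit quaternion [x, y, z, w].
In Python, from workcell import r, imaging, order gives the robot as it stands.
- The arm moves only by the tool move_arm, never from a script. Its argument "steps" is a list of rows, each a list of 3 entries, a list of its own where there are three numbers: the shift along the world's x, y, z in mm, then the turn, a rotation vector about the world's x, y, z in rad, then the opening, from 0 (shut) to 1 (fully open). A call has exactly 5 rows; each row is the pose to reach, as a shift and turn from the pose commanded when the call began; what a row does not reach only later rows make up. A row lasts 1/8 s, in which the tool goes at most 62.5 mm and 10.7 degrees, less where a joint would pass 70% of its speed; a pose out of reach is approached as far as the arm can. A call with a gripper value outside its range is refused whole. The fingers move at their own pace and stop on an object; the grip force is fixed at half the most. Time passes only in rows, so rows that repeat a pose let the fingers close, or fill a call up. It gives the time, the measured TCP pose, the force and the opening at its end, in the units of the state.
- r.get_state(): the state, without advancing time (a new reading comes with each control period).
- imaging.camera(name): name is "scene" or "side" or "wrist"; returns a dict with "color" (480x640x3 uint8, red, green, blue), "camera_matrix" (3x3 intrinsics, pixels), "pose" (4x4, takes a point from camera to world coordinates). Camera axes: x right, y down, z forward; pixel columns grow to the right and rows downward; lengths in m; the calibration is good to about 2 mm. The wrist camera is an equidistant fisheye: a pixel r from the principal point sees the ray r / f radians off the axis. A picture is of the moment at which its call begins. There is no depth.
- order.close_job(): hands the job in, once; it reports no verdict.
The state is a dict: "t": time; "qpos": joint angles; "qd": joint speeds; "effort": joint torques, N m; "position": TCP position; "tcp_rot": TCP orientation; "ft_force": force on the tool from outside, world axes, zero at the start; "ft_torque": the same for the moment, N m; "grip_width": opening from 0.0 (shut) to 1.0 (fully open).
Only numpy, scipy, OpenCV 4.12 (cv2) and the standard library are available. Lean on these libraries where they do the work, as an engineer would, in place of code of your own. Each camera call takes 0.05 s, during which the arm holds its last target. There are 200 camera calls.

## Working session

There is one attempt and no reset: what is moved stays moved. The work goes in short steps, Python scripts to look and compute and a tool call to move; the robot and the scene stay as the last step left them, time stands still between calls to the robot, and variables do not carry over. Pictures are saved under pics/ and viewed, about 8 in all and at most 12, crops included, and the job is handed in when it is done.

Besides the shell and the picture viewer there is one more tool, called by a JSON object that holds its "method" and its "body", one argument or row to a line. move_arm: Moves the arm, as the interface text tells. Its arguments: {"type":"object","properties":{"steps":{"type":"array","items":{"type":"array"}}},"required":["steps"]}

```bash
ls; mkdir -p pics
python3 - <<'E'
from workcell import r, imaging
import cv2,numpy as np
for n in("scene","side"):
    c=imaging.camera(n); cv2.imwrite(f"pics/{n}0.png",c["color"][:,:,::-1]); np.savez(f"{n}0.npz",**c)
    print(n,c["camera_matrix"].round(1).tolist(),c["pose"].round(3).tolist())
s=r.get_state(); print(s)
E
```

```text
pics
scene [[592.1, 0.0, 327.1], [0.0, 592.1, 238.1], [0.0, 0.0, 1.0]] [[0.543, 0.599, -0.588, 1.172], [0.84, -0.398, 0.369, -0.365], [-0.013, -0.694, -0.719, 0.805], [0.0, 0.0, 0.0, 1.0]]
side [[449.2, 0.0, 316.0], [0.0, 449.2, 237.1], [0.0, 0.0, 1.0]] [[0.907, -0.27, 0.323, 0.323], [-0.421, -0.612, 0.669, -0.545], [0.017, -0.743, -0.669, 0.614], [0.0, 0.0, 0.0, 1.0]]
{'t': 0.1, 'qpos': array([-1.26898014e+00,  3.14158629e-01, -4.79805752e-02,  1.21021859e+00,
        2.20122688e-05,  1.57074762e+00]), 'qd': array([-0.00147574, -0.00274287,  0.00426784,  0.00071261,  0.00100388,
        0.00187867]), 'effort': array([-1.64935936e-04, -5.40765882e+01,  3.40541017e+01,  1.12031732e-02,
        1.85767357e-05, -2.17985971e-06]), 'position': array([ 0.17820212, -0.57237019,  0.23051815]), 'tcp_rot': array([ 9.88631005e-01,  1.50359987e-01, -1.06472818e-04, -7.73520120e-04]), 'ft_force': array([-0.07299527,  0.6674253 , -1.44347846]), 'ft_torque': array([-0.01766701,  0.03820949, -0.00219156]), 'grip_width': 0.9974404908328408}
```

View pics/scene0.png

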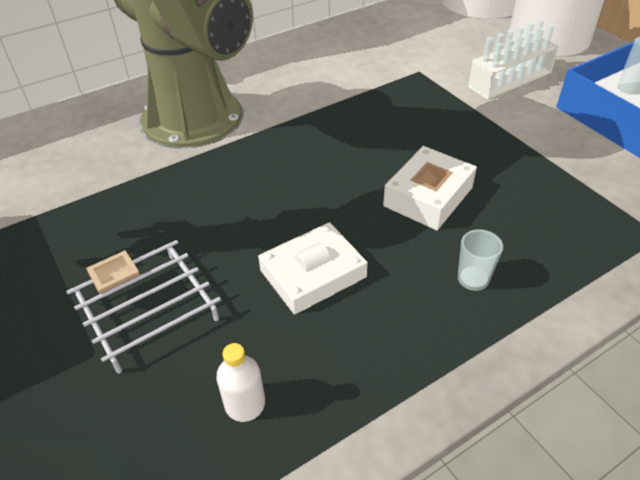

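View pics/side0.png

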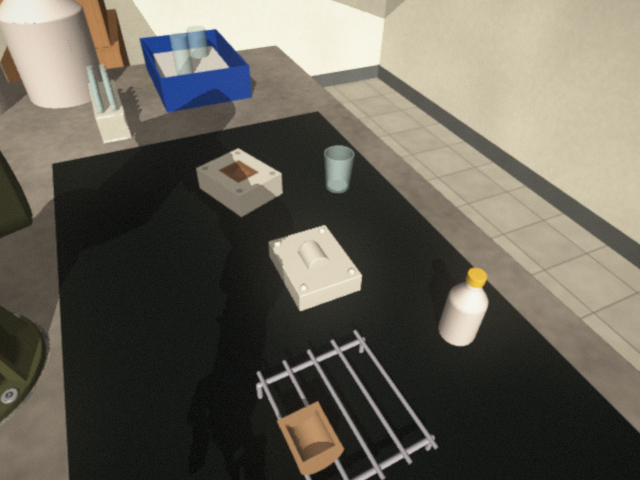

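The scene view shows the mould with the boat at (431,177), the plug at (313,262), the rack at about (145,300) with the dry boat at (112,272), the bottle at (241,385) and the beaker at (480,260). The side view shows the mould at (240,180), and the rack around (345,410), partly cut off.

```bash
cat > h.py <<'E'
import numpy as np,cv2
def ray(c,px,fish=False):
    K=c["camera_matrix"];P=c["pose"];px=np.atleast_2d(np.array(px,float))
    d=np.c_[(px[:,0]-K[0,2])/K[0,0],(px[:,1]-K[1,2])/K[1,1],np.ones(len(px))]
    if fish:
        rr=np.hypot(d[:,0],d[:,1]);s=np.where(rr>1e-9,np.sin(rr)/np.maximum(rr,1e-9),1)
        d=np.c_[d[:,0]*s,d[:,1]*s,np.cos(rr)]
    return P[:3,3],d@P[:3,:3].T
def onz(c,px,z,fish=False):
    o,d=ray(c,px,fish);return o+d*((z-o[2])/d[:,2])[:,None]
E
python3 - <<'E'
from h import *
S=dict(np.load("scene0.npz"));D=dict(np.load("side0.npz"))
def p(n,a):print(n,a[:,:2].round(3).tolist())
p("mould",onz(S,[(425,148),(476,165),(436,207),(385,184)],.055))
p("mould side",onz(D,[(239,150),(282,182),(241,196),(197,171)],.055))
p("rods ends",onz(S,[(70,291),(178,244),(105,357),(218,301)],.043))
p("rods side last",onz(D,[(360,334),(435,445),(259,376)],.043))
p("bottle",onz(S,[(243,405)],.0));p("beaker",onz(S,[(475,278)],0));p("plug",onz(S,[(313,262)],.05))
for n,c,x0,x1,y0,y1,z in(("scene",S,400,470,150,205,.054),("side",D,205,275,150,195,.054)):
    h=cv2.cvtColor(c["color"],cv2.COLOR_RGB2HSV);m=cv2.inRange(h,(3,70,30),(18,255,255));k=np.zeros_like(m);k[y0:y1,x0:x1]=m[y0:y1,x0:x1]
    cs=max(cv2.findContours(k,0,2)[0],key=cv2.contourArea);q=cv2.boxPoints(cv2.minAreaRect(cs));ap=cv2.approxPolyDP(cs,4,True)[:,0]
    print(n,ap.tolist());p("boat",onz(c,ap,z))
E
```

```text
mould [[0.454, 0.328], [0.553, 0.377], [0.603, 0.232], [0.499, 0.192]]
mould side [[0.556, 0.366], [0.601, 0.204], [0.505, 0.191], [0.445, 0.318]]
rods ends [[0.415, -0.395], [0.414, -0.202], [0.573, -0.387], [0.57, -0.198]]
rods side last [[0.568, -0.203], [0.572, -0.39], [0.402, -0.207]]
bottle [[0.735, -0.243]]
beaker [[0.741, 0.213]]
plug [[0.589, -0.028]]
scene [[426, 163], [411, 180], [435, 190], [451, 172]]
boat [[0.492, 0.3], [0.517, 0.242], [0.565, 0.262], [0.541, 0.322]]
side [[219, 170], [237, 182], [257, 172], [240, 161]]
boat [[0.491, 0.304], [0.513, 0.244], [0.565, 0.263], [0.544, 0.321]]
```

Both views put the boat at about (0.529, 0.282) with yaw of about 0.39. The rack centre is about (0.493, -0.296) with yaw near 0 and the dry boat on the base side. I'll move over the mould for a wrist view.

{"method": "move_arm", "body": {
  "steps": [
    [[45,40,10],[0,0,0],1],
    [[90,80,20],[0,0,0],1],
    [[135,120,30],[0,0,0],1],
    [[180,160,40],[0,0,0],1],
    [[225,200,50],[0,0,0],1]
  ]
}}

```text
t: 0.72
position: [0.4044, -0.3713, 0.2814]
tcp_rot: [0.989, 0.15, -0.0, -0.0]
ft_force: [0.8, -0.8, -0.7]
grip_width: 0.997
```

```bash
python3 -c "
from workcell import r
s=r.get_state();print(s['t'],s['qpos'].round(3),s['position'].round(3),s['tcp_rot'].round(3))"
```

```text
0.725 [-0.743  0.202 -0.079  1.29  -0.     2.097] [ 0.404 -0.371  0.281] [ 0.989  0.15  -0.    -0.   ]
```

{"method": "move_arm", "body": {
  "steps": [
    [[10,33,0],[0,0,0.16],1],
    [[20,66,0],[0,0,0.32],1],
    [[30,99,0],[0,0,0.48],1],
    [[40,132,0],[0,0,0.64],1],
    [[50,165,0],[0,0,0.81],1]
  ]
}}

```text
t: 1.35
position: [0.4533, -0.2067, 0.281]
tcp_rot: [0.848, 0.53, -0.0, -0.0]
ft_force: [0.3, 0.3, -0.2]
grip_width: 1.0
```

{"method": "move_arm", "body": {
  "steps": [
    [[8,33,0],[0,0,0.16],1],
    [[16,66,0],[0,0,0.32],1],
    [[24,99,0],[0,0,0.48],1],
    [[32,132,0],[0,0,0.64],1],
    [[40,165,0],[0,0,0.81],1]
  ]
}}

```text
t: 1.98
position: [0.4932, -0.0417, 0.281]
tcp_rot: [0.571, 0.821, -0.0, -0.0]
ft_force: [0.1, -0.6, 1.1]
grip_width: 1.0
```

{"method": "move_arm", "body": {
  "steps": [
    [[5,33,0],[0,0,0.16],1],
    [[10,66,0],[0,0,0.32],1],
    [[15,99,0],[0,0,0.48],1],
    [[20,132,0],[0,0,0.64],1],
    [[25,165,0],[0,0,0.81],1]
  ]
}}

```text
t: 2.6
position: [0.5182, 0.1232, 0.2809]
tcp_rot: [0.201, 0.98, -0.0, -0.0]
ft_force: [0.6, 0.0, 0.1]
grip_width: 0.999
```

{"method": "move_arm", "body": {
  "steps": [
    [[2,33,-10],[0,0,0.16],1],
    [[4,66,-20],[0,0,0.32],1],
    [[6,99,-30],[0,0,0.48],1],
    [[8,132,-40],[0,0,0.64],1],
    [[11,160,-50],[0,0,0.81],1]
  ]
}}

```text
t: 3.22
position: [0.529, 0.2832, 0.2305]
tcp_rot: [-0.202, 0.979, -0.0, -0.0]
ft_force: [-0.2, -1.2, 0.6]
grip_width: 0.997
```

Run:
```python
from workcell import r, imaging
import cv2,numpy as np
from h import *
c=imaging.camera("wrist"); cv2.imwrite("pics/w1.png",c["color"][:,:,::-1]); np.savez("w1.npz",**c)
s=r.get_state();print(s['t'],s['qpos'].round(3),s['position'].round(4),s['tcp_rot'].round(3),s['ft_force'])
print(c["camera_matrix"].round(1).tolist(),c["pose"].round(3).tolist())
h=cv2.cvtColor(c["color"],cv2.COLOR_RGB2HSV);m=cv2.inRange(h,(3,70,30),(18,255,255))
cs=max(cv2.findContours(m,0,2)[0],key=cv2.contourArea);q=cv2.boxPoints(cv2.minAreaRect(cs));ap=cv2.approxPolyDP(cs,5,True)[:,0]
print(ap.tolist(),onz(c,ap,.054,True).round(4).tolist())
g=onz(c,cs[:,0],.054,True)[:,:2].astype(np.float32);re=cv2.minAreaRect(g*1000);print(re)
```

```text
3.275 [ 0.495  0.318 -0.047  1.208  0.002  0.081] [0.5287 0.286  0.2288] [-0.205  0.979  0.001 -0.001] [-0.48535808  1.84441038 -0.83226122]
[[371.6, 0.0, 316.8], [0.0, 371.6, 238.9], [0.0, 0.0, 1.0]] [[-0.395, 0.868, 0.301, 0.451], [0.919, 0.373, 0.129, 0.25], [-0.0, 0.328, -0.945, 0.372], [0.0, 0.0, 0.0, 1.0]]
[[281, 180], [282, 240], [355, 241], [358, 181]] [[0.5153, 0.2432, 0.054], [0.5663, 0.2645, 0.054], [0.5409, 0.3259, 0.054], [0.4897, 0.305, 0.054]]
((527.8089599609375, 284.63531494140625), (57.19696807861328, 67.69567108154297), 21.791751861572266)
```

View pics/w1.png

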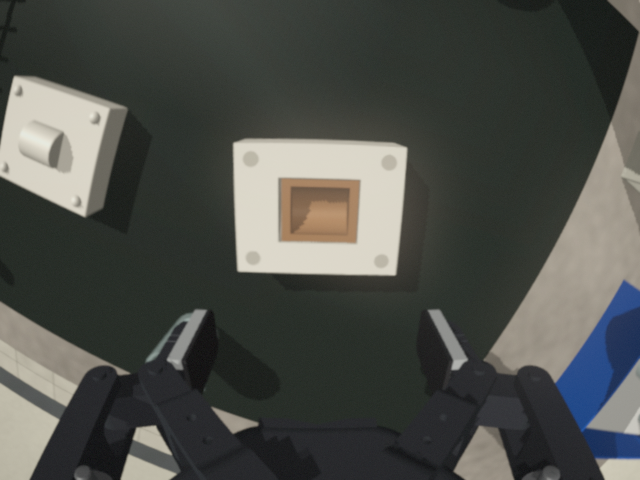

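The wrist view shows the mould at (320,208) and the boat mouth from (280,180) to (358,241), giving centre (0.528, 0.2845) and yaw 0.38. The boat is flush and the area around it is clear. I'll close the fingers, tilt 15° and come in over the far rim.

{"method": "move_arm", "body": {
  "steps": [
    [[3,1,-20],[-0.02,0.05,0],0],
    [[6,2,-45],[-0.04,0.1,0],0],
    [[9,4,-75],[-0.06,0.15,-0.01],0],
    [[12,5,-105],[-0.08,0.2,-0.02],0],
    [[14,6,-130],[-0.097,0.242,-0.02],0]
  ]
}}

```text
t: 3.9
position: [0.5431, 0.2878, 0.0995]
tcp_rot: [-0.187, 0.974, -0.024, -0.129]
ft_force: [-0.1, -0.0, -0.2]
grip_width: 0.001
```

{"method": "move_arm", "body": {
  "steps": [
    [[0,0,-5],[0,0,0],0],
    [[0,0,-10],[0,0,0],0],
    [[0,0,-15],[0,0,0],0],
    [[0,0,-20],[0,0,0],0],
    [[0,0,-20],[0,0,0],0]
  ]
}}

```text
t: 4.53
position: [0.5432, 0.2881, 0.0816]
tcp_rot: [-0.187, 0.974, -0.023, -0.128]
ft_force: [-0.2, -0.1, -0.1]
grip_width: 0.001
```

Run:
```python
from workcell import r, imaging
import cv2,numpy as np
from h import *
c=imaging.camera("wrist"); cv2.imwrite("pics/w2.png",c["color"][:,:,::-1]); np.savez("w2.npz",**c)
s=r.get_state();print(s['t'],s['position'].round(4),s['tcp_rot'].round(3),s['ft_force'],s['grip_width'])
from scipy.spatial.transform import Rotation as R
print(R.from_quat(s['tcp_rot']).as_matrix().round(3).tolist())
```

```text
4.575 [0.5433 0.2881 0.0817] [-0.187  0.974 -0.023 -0.128] [0.22126398 0.20780981 0.87416181] -0.00024891965390207995
[[-0.897, -0.371, -0.24], [-0.359, 0.929, -0.093], [0.257, 0.002, -0.966]]
```

View pics/w2.png

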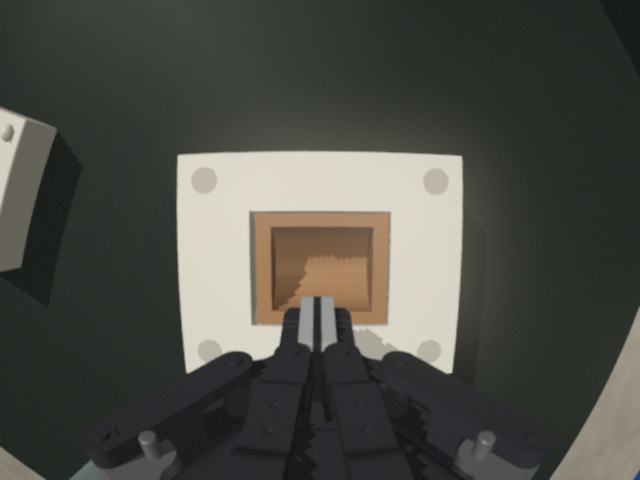

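The fingers are shut at (317,310), just above the far rim. The boat mouth spans columns 250–390 with its top edge at row 212. One refinement measurement follows.

Run:
```python
from h import *
c=dict(np.load("w2.npz"))
h=cv2.cvtColor(c["color"],cv2.COLOR_RGB2HSV);m=cv2.inRange(h,(3,70,30),(18,255,255))
cs=max(cv2.findContours(m,0,2)[0],key=cv2.contourArea)[:,0]
X=np.array([.929,.371]);Y=np.array([-.371,.929]);o=np.array([.528,.283])
g=onz(c,cs,.054,True)[:,:2]-o;a=np.c_[g@X,g@Y]*1000
b=(abs(a[:,0])<15)
print("ends y'",np.median(a[b&(a[:,1]>28)][:,1]),np.median(a[b&(a[:,1]<-28)][:,1]))
b=(abs(a[:,1])<25);print("near rim x'",np.median(a[b&(a[:,0]<-20)][:,0]));b=(abs(a[:,1])>20)&(abs(a[:,1])<30);print("far x'",np.median(a[b&(a[:,0]>20)][:,0]))
mo=onz(c,[(178,155),(462,156)],.055,True)[:,:2]-o;print("mould corners",np.c_[mo@X,mo@Y]*1000)
t=np.array([.5433,.2881])-o;print("tcp",t@X*1000,t@Y*1000)
```

```text
ends y' 34.94883446246057 -32.8592138552893
near rim x' -27.879663333837087
far x' 28.743351125903082
mould corners [[-59.56891602 -73.8744014 ]
 [-59.18472092  75.57603537]]
tcp 16.1058 -0.9383999999999469
```

{"method": "move_arm", "body": {
  "steps": [
    [[-1,2,-8],[0,0,0],0],
    [[-1,2,-15],[0,0,0],0],
    [[-1,2,-19],[0,0,0],0],
    [[-1,2,-21],[0,0,0],0],
    [[-1,2,-22],[0,0,0],0]
  ]
}}

```text
t: 5.2
position: [0.5423, 0.2901, 0.0592]
tcp_rot: [-0.187, 0.974, -0.023, -0.128]
ft_force: [0.3, 0.0, 0.4]
grip_width: 0.002
```

{"method": "move_arm", "body": {
  "steps": [
    [[0,0,-0.8],[0,0,0],0],
    [[0,0,-1.6],[0,0,0],0],
    [[0,0,-2.4],[0,0,0],0],
    [[0,0,-3.2],[0,0,0],0],
    [[0,0,-4],[0,0,0],0]
  ]
}}

```text
t: 5.82
position: [0.5427, 0.2903, 0.0556]
tcp_rot: [-0.187, 0.974, -0.023, -0.127]
ft_force: [0.5, -0.5, 3.2]
grip_width: 0.0
```

{"method": "move_arm", "body": {
  "steps": [
    [[0,0,-0.8],[0,0,0],0],
    [[-0.3,-0.1,-1.6],[0,0,0],0],
    [[-0.5,-0.2,-2.5],[0,0,0],0],
    [[-0.7,-0.3,-3.4],[0,0,0],0],
    [[-0.9,-0.4,-4.3],[0,0,0],0]
  ]
}}

```text
t: 6.45
position: [0.5418, 0.2899, 0.0511]
tcp_rot: [-0.187, 0.974, -0.023, -0.127]
ft_force: [2.8, 0.6, 3.0]
grip_width: -0.004
```

Force is about 4 N, so it is rolling. I'll continue along the arc.

{"method": "move_arm", "body": {
  "steps": [
    [[-0.2,-0.1,-0.9],[0,0,0],0],
    [[-0.5,-0.2,-1.8],[0,0,0],0],
    [[-0.8,-0.3,-2.7],[0,0,0],0],
    [[-1.1,-0.4,-3.6],[0,0,0],0],
    [[-1.5,-0.6,-4.4],[0,0,0],0]
  ]
}}

```text
t: 7.08
position: [0.5401, 0.2892, 0.0466]
tcp_rot: [-0.187, 0.974, -0.023, -0.128]
ft_force: [2.9, 1.1, 1.6]
grip_width: -0.005
```

{"method": "move_arm", "body": {
  "steps": [
    [[-0.4,-0.2,-0.8],[0,0,0],0],
    [[-0.8,-0.3,-1.6],[0,0,0],0],
    [[-1.2,-0.5,-2.3],[0,0,0],0],
    [[-1.6,-0.6,-3.0],[0,0,0],0],
    [[-2.0,-0.8,-3.6],[0,0,0],0]
  ]
}}

```text
t: 7.7
position: [0.5378, 0.2883, 0.0429]
tcp_rot: [-0.187, 0.974, -0.023, -0.128]
ft_force: [2.0, 1.2, 1.2]
grip_width: 0.003
```

{"method": "move_arm", "body": {
  "steps": [
    [[-0.5,-0.2,-0.8],[0,0,0],0],
    [[-0.9,-0.4,-1.5],[0,0,0],0],
    [[-1.3,-0.5,-2.1],[0,0,0],0],
    [[-1.5,-0.6,-2.5],[0,0,0],0],
    [[-1.5,-0.6,-2.5],[0,0,0],0]
  ]
}}

```text
t: 8.32
position: [0.5363, 0.2877, 0.0406]
tcp_rot: [-0.187, 0.974, -0.023, -0.128]
ft_force: [0.7, 1.7, 2.9]
grip_width: 0.001
```

{"method": "move_arm", "body": {
  "steps": [
    [[0,0,3],[0,0,0],0],
    [[0,0,10],[0,0,0],0],
    [[0,0,25],[0,0,0],0],
    [[0,0,50],[0,0,0],0],
    [[0,0,80],[0,0,0],0]
  ]
}}

```text
t: 8.95
position: [0.5361, 0.2876, 0.1218]
tcp_rot: [-0.187, 0.974, -0.024, -0.128]
ft_force: [0.1, 0.5, 0.7]
grip_width: -0.003
```

Run:
```python
from workcell import r, imaging
import cv2,numpy as np
c=imaging.camera("wrist"); np.savez("w3.npz",**c)
a=c["color"][:,:,::-1]
s=imaging.camera("scene");np.savez("s3.npz",**s)
b=cv2.resize(s["color"][130:240,370:490,::-1],None,fx=4,fy=4,interpolation=cv2.INTER_CUBIC)
v=np.zeros((920,640,3),np.uint8);v[:480]=a;v[480:920,:480]=b
cv2.imwrite("pics/w3.png",cv2.resize(v,None,fx=.65,fy=.65))
s=r.get_state();print(s['t'],s['position'].round(4),s['ft_force'])
```

```text
9.05 [0.5383 0.2887 0.1248] [-0.29062583  0.23287691  0.13883507]
```

View pics/w3.png

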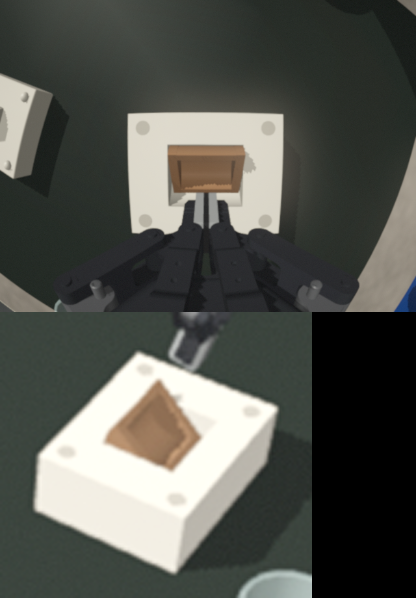

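The picture shows the boat rolled about 43° and staying, with the base-side rim high and the fingers clear of it. Next I'll measure the raised rim and the camera-to-tool bias from the finger seam.

Run:
```python
from h import *
X=np.array([.929,.371]);Y=np.array([-.371,.929]);o=np.array([.5281,.2841])
def loc(c,px,z):
    g=onz(c,px,z,True)[:,:2]-o;return np.c_[g@X,g@Y]*1000
c2=dict(np.load("w2.npz"));c=dict(np.load("w3.npz"))
# fingertip: dark gap between light pads
row=cv2.cvtColor(c2["color"],cv2.COLOR_RGB2GRAY)[305:330,295:340];print("gap cols",295+row.argmin(1),"light L/R",row.mean(0).astype(int).tolist())
print("seam w2 vs tcp y'",loc(c2,[(317.0,300)],.0817),(np.array([.5433,.2881])-o)@Y*1000)
h=cv2.cvtColor(c["color"],cv2.COLOR_RGB2HSV);m=cv2.inRange(h,(3,70,30),(18,255,255))
cs=max(cv2.findContours(m,0,2)[0],key=cv2.contourArea)[:,0]
top=cs[cs[:,1]<cs[:,1].min()+5];print(top[:,0].min(),top[:,0].max(),cs[:,1].min())
for z in(.070,.074,.077):
    a=loc(c,[(top[:,0].min(),top[:,1].min()+1),(top[:,0].max(),top[:,1].min()+1)],z);print(z,a.round(1).tolist())
s=dict(np.load("s3.npz"))
```

```text
gap cols [318 316 315 316 337 336 336 336 337 337 337 337 337 337 337 337 337 337
 338 337 339 338 339 338 338] light L/R [54, 54, 56, 69, 100, 133, 149, 152, 152, 153, 152, 152, 152, 153, 152, 152, 151, 139, 93, 51, 41, 41, 41, 41, 44, 68, 113, 145, 152, 153, 152, 152, 153, 153, 152, 152, 152, 151, 144, 122, 85, 53, 42, 43, 45]
seam w2 vs tcp y' [[ 8.92813212 -2.07465752]] -1.9231999999999934
259 374 224
0.07 [[-28.9, -32.9], [-28.8, 32.8]]
0.074 [[-29.0, -32.3], [-28.9, 32.2]]
0.077 [[-29.1, -31.8], [-29.1, 31.7]]
```

The boat is centred within 0.1 mm in y′, and the finger seam agrees with the TCP to 0.2 mm. I'll open, go to the hover point, then descend along the tilted axis.

{"method": "move_arm", "body": {
  "steps": [
    [[0,0,10],[0,0,0],1],
    [[-4,-2,10],[0,0,0],1],
    [[-8,-3,5],[0,0,0],1],
    [[-11.4,-4.9,-8],[0,0,0],1],
    [[-11.4,-4.9,-19.7],[0,0,0],1]
  ]
}}

```text
t: 9.68
position: [0.5241, 0.2824, 0.0992]
tcp_rot: [-0.187, 0.974, -0.024, -0.129]
ft_force: [0.6, -0.0, 0.7]
grip_width: 0.998
```

{"method": "move_arm", "body": {
  "steps": [
    [[-3,-1.2,-12],[0,0,0],1],
    [[-6,-2.4,-24],[0,0,0],1],
    [[-9,-3.6,-35],[0,0,0],1],
    [[-11,-4.4,-43],[0,0,0],1],
    [[-11.6,-4.6,-46],[0,0,0],1]
  ]
}}

```text
t: 10.3
position: [0.5131, 0.278, 0.0543]
tcp_rot: [-0.187, 0.974, -0.024, -0.128]
ft_force: [0.2, -0.0, 0.5]
grip_width: 0.998
```

Run:
```python
from workcell import r, imaging
import cv2,numpy as np
c=imaging.camera("wrist"); np.savez("w4.npz",**c)
s=imaging.camera("side");np.savez("d4.npz",**s)
v=np.zeros((600,800,3),np.uint8);v[:480,:640]=c["color"][:,:,::-1];
b=cv2.resize(s["color"][120:220,190:290,::-1],(300,300),interpolation=cv2.INTER_CUBIC);v[300:,500:]=b
cv2.imwrite("pics/w4.png",v)
s=r.get_state();print(s['t'],s['position'].round(4),s['ft_force'],s['grip_width'])
```

```text
10.4 [0.5134 0.2782 0.0546] [-0.07505439 -0.28312978  0.26402492] 0.9973001630133203
```

View pics/w4.png

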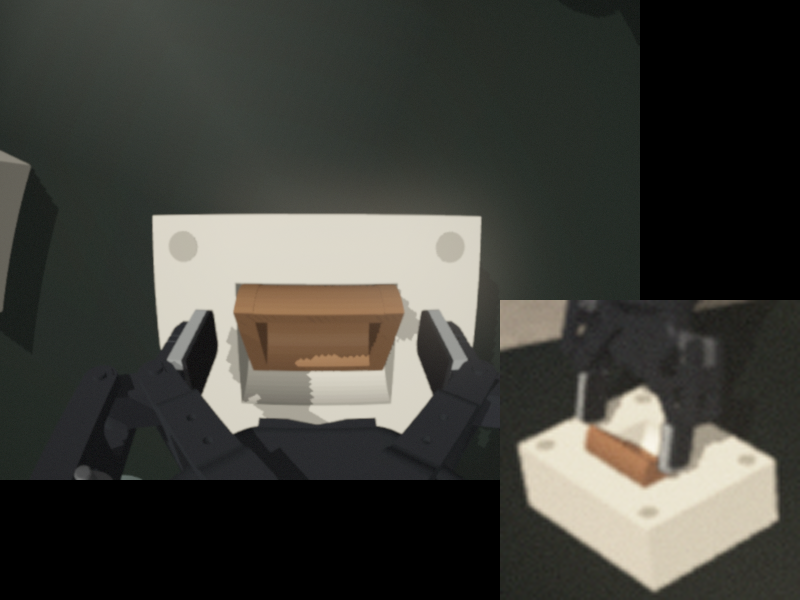

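The view is symmetric: boat columns 235–404, finger inner faces at about 216 and 418. The fingers sit about 0.6 mm off centre. I'll correct that and close slowly.

{"method": "move_arm", "body": {
  "steps": [
    [[-0.6,0.4,-0.5],[0,0,0],0.95],
    [[-0.9,0.4,-1],[0,0,0],0.92],
    [[-0.9,0.4,-1.5],[0,0,0],0.89],
    [[-0.9,0.4,-1.5],[0,0,0],0.87],
    [[-0.9,0.4,-1.5],[0,0,0],0.85]
  ]
}}

```text
t: 11.02
position: [0.5126, 0.2786, 0.0533]
tcp_rot: [-0.187, 0.974, -0.023, -0.128]
ft_force: [0.2, -0.7, -0.5]
grip_width: 0.849
```

{"method": "move_arm", "body": {
  "steps": [
    [[0,0,0],[0,0,0],0.84],
    [[0,0,0],[0,0,0],0.835],
    [[0,0,0],[0,0,0],0.83],
    [[0,0,0],[0,0,0],0.825],
    [[0,0,0],[0,0,0],0.82]
  ]
}}

```text
t: 11.65
position: [0.5125, 0.2786, 0.0533]
tcp_rot: [-0.187, 0.974, -0.023, -0.128]
ft_force: [0.1, 0.5, -0.3]
grip_width: 0.819
```

{"method": "move_arm", "body": {
  "steps": [
    [[0,0,0],[0,0,0],0.816],
    [[0,0,0],[0,0,0],0.812],
    [[0,0,0],[0,0,0],0.808],
    [[0,0,0],[0,0,0],0.805],
    [[0,0,0],[0,0,0],0.802]
  ]
}}

```text
t: 12.28
position: [0.5126, 0.2786, 0.0533]
tcp_rot: [-0.187, 0.974, -0.023, -0.128]
ft_force: [-1.4, -0.3, -0.2]
grip_width: 0.798
```

{"method": "move_arm", "body": {
  "steps": [
    [[0,0,0],[0,0,0],0.799],
    [[0,0,0],[0,0,0],0.796],
    [[0,0,0],[0,0,0],0.793],
    [[0,0,0],[0,0,0],0.79],
    [[0,0,0],[0,0,0],0.787]
  ]
}}

```text
t: 12.9
position: [0.5126, 0.2786, 0.0535]
tcp_rot: [-0.187, 0.974, -0.023, -0.128]
ft_force: [0.0, -0.6, 3.2]
grip_width: 0.79
```

{"method": "move_arm", "body": {
  "steps": [
    [[0,0,0.2],[0,0,0],0.784],
    [[0,0,0.3],[0,0,0],0.78],
    [[0,0,0.4],[0,0,0],0.775],
    [[0,0,0.4],[0,0,0],0.77],
    [[0,0,0.4],[0,0,0],0.76]
  ]
}}

```text
t: 13.52
position: [0.5127, 0.2786, 0.054]
tcp_rot: [-0.187, 0.974, -0.023, -0.128]
ft_force: [0.1, -2.2, 5.3]
grip_width: 0.773
```

{"method": "move_arm", "body": {
  "steps": [
    [[0,0,0.3],[0,0,0],0.76],
    [[0,0,0.6],[0,0,0],0.76],
    [[0,0,0.9],[0,0,0],0.76],
    [[0,0,0.9],[0,0,0],0.76],
    [[0,0,0.9],[0,0,0],0.76]
  ]
}}

```text
t: 14.15
position: [0.5123, 0.2787, 0.0544]
tcp_rot: [-0.187, 0.974, -0.023, -0.128]
ft_force: [0.4, 0.0, -0.4]
grip_width: 0.774
```

The width has stopped at 0.774 against a 0.76 command, so it is gripped. I'll tighten and lift.

{"method": "move_arm", "body": {
  "steps": [
    [[0,0,0],[0,0,0],0.74],
    [[0,0,0],[0,0,0],0.71],
    [[0,0,0.5],[0,0,0],0.68],
    [[0,0,1.5],[0,0,0],0.65],
    [[0,0,2.5],[0,0,0],0.65]
  ]
}}

```text
t: 14.78
position: [0.5126, 0.2786, 0.0572]
tcp_rot: [-0.187, 0.974, -0.023, -0.128]
ft_force: [0.1, -0.0, -1.7]
grip_width: 0.767
```

{"method": "move_arm", "body": {
  "steps": [
    [[0,0,6],[0,0,0],0.65],
    [[0,0,18],[0,0,0],0.65],
    [[0,0,40],[0,0,0],0.65],
    [[0,0,75],[0,0,0],0.65],
    [[0,0,115],[0,0,0],0.65]
  ]
}}

```text
t: 15.4
position: [0.5123, 0.2785, 0.1737]
tcp_rot: [-0.187, 0.974, -0.023, -0.128]
ft_force: [0.2, 0.1, -1.2]
grip_width: 0.771
```

Run:
```python
from workcell import r, imaging
import cv2,numpy as np
c=imaging.camera("wrist"); np.savez("w5.npz",**c)
s=imaging.camera("side");np.savez("d5.npz",**s)
e=imaging.camera("scene");np.savez("s5.npz",**e)
v=np.zeros((600,800,3),np.uint8);v[:300,:400]=cv2.resize(c["color"][:,:,::-1],(400,300))
v[:300,400:]=cv2.resize(s["color"][60:210,150:350,::-1],(400,300),interpolation=cv2.INTER_CUBIC)
v[300:,:400]=cv2.resize(e["color"][80:230,330:530,::-1],(400,300),interpolation=cv2.INTER_CUBIC)
v[300:,400:]=cv2.resize(c["color"][250:400,220:420,::-1],(400,300),interpolation=cv2.INTER_CUBIC)
cv2.imwrite("pics/w5.png",v)
s=r.get_state();print(s['t'],s['position'].round(4),s['ft_force'],s['grip_width'])
```

```text
15.55 [0.5142 0.2795 0.1752] [ 0.01958627 -0.41236406 -1.8626047 ] 0.76717168124811
```

View pics/w5.png

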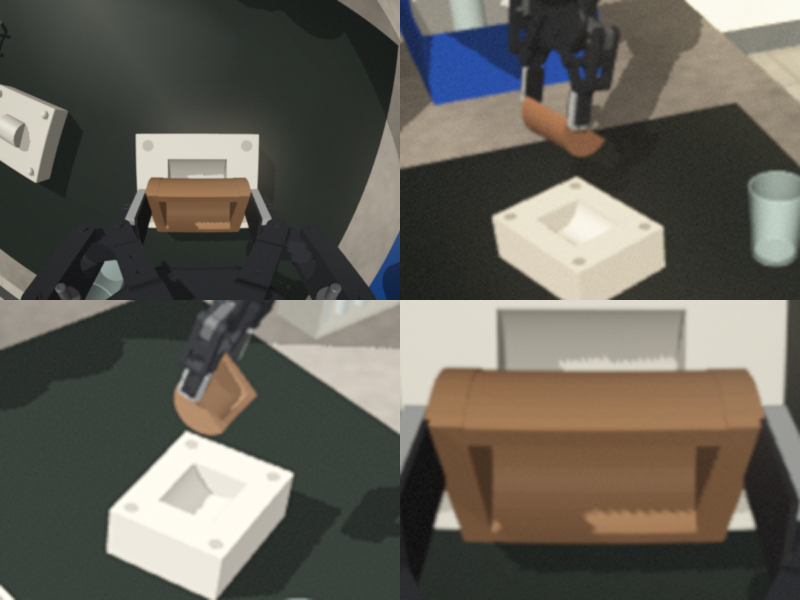

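The boat is held: the side and scene insets show it clear of the empty mould. In the wrist view the mouth corners are about (235,312), (401,311), (386,370) and (251,370). I'll get its pose from those.

```bash
cat >> h.py <<'E'
def boatpose(c,px):
    _,d=ray(c,px,True);dc=d@c["pose"][:3,:3];n=dc[:,:2]/dc[:,2:]
    ob=np.array([(-.029,-.034,0),(-.029,.034,0),(.029,.034,0),(.029,-.034,0)])
    _,rv,tv=cv2.solvePnP(ob,n.astype(np.float64),np.eye(3),None,flags=cv2.SOLVEPNP_ITERATIVE)
    e=cv2.projectPoints(ob,rv,tv,np.eye(3),None)[0][:,0]-n
    M=np.eye(4);M[:3,:3]=cv2.Rodrigues(rv)[0];M[:3,3]=tv[:,0];return c["pose"]@M,abs(e).max()*370
E
python3 - <<'E'
from h import *
from scipy.spatial.transform import Rotation as R
from workcell import r
c=dict(np.load("w5.npz"))
B,e=boatpose(c,[(235,312.5),(401,311.5),(386.5,370.5),(251,370.5)])
s=r.get_state();T=np.eye(4);T[:3,:3]=R.from_quat(s['tcp_rot']).as_matrix();T[:3,3]=s['position']
print(B.round(3).tolist(),"err px",e);print("tilt",np.degrees(np.arccos(B[2,2])))
G=np.linalg.inv(T)@B;print("boat in tool",G.round(4).tolist(),"tilt vs tool",np.degrees(np.arccos(-G[2,2])));print(s['position'],s['qpos'].round(3))
E
```

```text
[[0.693, -0.376, 0.615, 0.527], [0.289, 0.927, 0.24, 0.285], [-0.66, 0.011, 0.751, 0.171], [0.0, 0.0, 0.0, 1.0]] err px 3.6241185469444206
tilt 41.306156408372
boat in tool [[-0.8934, 0.0074, -0.4492, -0.0148], [0.0096, 0.9999, -0.0028, 0.0002], [0.4491, -0.0068, -0.8934, 0.0002], [0.0, 0.0, 0.0, 1.0]] tilt vs tool 26.69244050875434
[0.51416619 0.27948471 0.17524622] [0.482 0.538 0.125 1.412 0.028 0.098]
```

Run:
```python
import numpy as np
from scipy.spatial.transform import Rotation as R
from workcell import r
s=r.get_state();T=R.from_quat(s['tcp_rot'])
a=np.radians(27);yaw=.015
F=R.from_euler('z',yaw)*R.from_matrix(np.array([[-np.cos(a),0,np.sin(a)],[0,1,0],[-np.sin(a),0,-np.cos(a)]]))
w=(F*T.inv()).as_rotvec();print(w.round(3),np.linalg.norm(w),(w/15).round(4))
```

```text
[ 0.14  -0.717 -0.35 ] 0.8095717352408118 [ 0.0094 -0.0478 -0.0233]
```

{"method": "move_arm", "body": {
  "steps": [
    [[2,-30,4],[0.009,-0.048,-0.023],0.65],
    [[4,-65,8],[0.019,-0.096,-0.047],0.65],
    [[6,-105,8],[0.028,-0.143,-0.07],0.65],
    [[8,-148,8],[0.037,-0.191,-0.093],0.65],
    [[10,-190,8],[0.047,-0.239,-0.117],0.65]
  ]
}}

```text
t: 16.18
position: [0.5218, 0.0872, 0.1794]
tcp_rot: [-0.129, 0.992, -0.015, -0.007]
ft_force: [0.5, -0.4, -1.1]
grip_width: 0.773
```

{"method": "move_arm", "body": {
  "steps": [
    [[2,-40,0],[0.009,-0.048,-0.023],0.65],
    [[4,-80,0],[0.019,-0.096,-0.047],0.65],
    [[6,-120,0],[0.028,-0.143,-0.07],0.65],
    [[8,-160,0],[0.037,-0.191,-0.093],0.65],
    [[9,-200,0],[0.047,-0.239,-0.117],0.65]
  ]
}}

```text
t: 16.8
position: [0.5306, -0.1125, 0.1793]
tcp_rot: [-0.068, 0.991, -0.007, 0.113]
ft_force: [0.4, 0.3, -1.0]
grip_width: 0.769
```

{"method": "move_arm", "body": {
  "steps": [
    [[2,-45,0],[0.009,-0.048,-0.023],0.65],
    [[4,-90,0],[0.019,-0.096,-0.047],0.65],
    [[6,-130,0],[0.028,-0.143,-0.07],0.65],
    [[8,-165,0],[0.037,-0.191,-0.093],0.65],
    [[9,-184,0],[0.047,-0.239,-0.117],0.65]
  ]
}}

```text
t: 17.42
position: [0.5396, -0.2968, 0.1791]
tcp_rot: [-0.005, 0.973, 0.002, 0.231]
ft_force: [0.2, -0.1, -1.7]
grip_width: 0.77
```

Run:
```python
from workcell import r, imaging
import cv2,numpy as np
c=imaging.camera("wrist"); np.savez("w6.npz",**c)
s=imaging.camera("side");np.savez("d6.npz",**s)
e=imaging.camera("scene");np.savez("s6.npz",**e)
v=np.zeros((600,800,3),np.uint8);v[:480,:640]=c["color"][:,:,::-1]
v[300:,400:]=cv2.resize(e["color"][200:380,40:280,::-1],(400,300),interpolation=cv2.INTER_CUBIC)
cv2.imwrite("pics/w6.png",v)
s=r.get_state();print(s['t'],s['position'].round(4),s['tcp_rot'].round(3),s['ft_force'],s['grip_width'],s['qpos'].round(2))
```

```text
17.575 [ 0.5389 -0.2955  0.1786] [-0.005  0.973  0.002  0.23 ] [ 0.5271459   0.14818742 -1.69082765] 0.771368189094684 [-0.65  0.09 -0.56  0.55  0.28 -0.61]
```

View pics/w6.png

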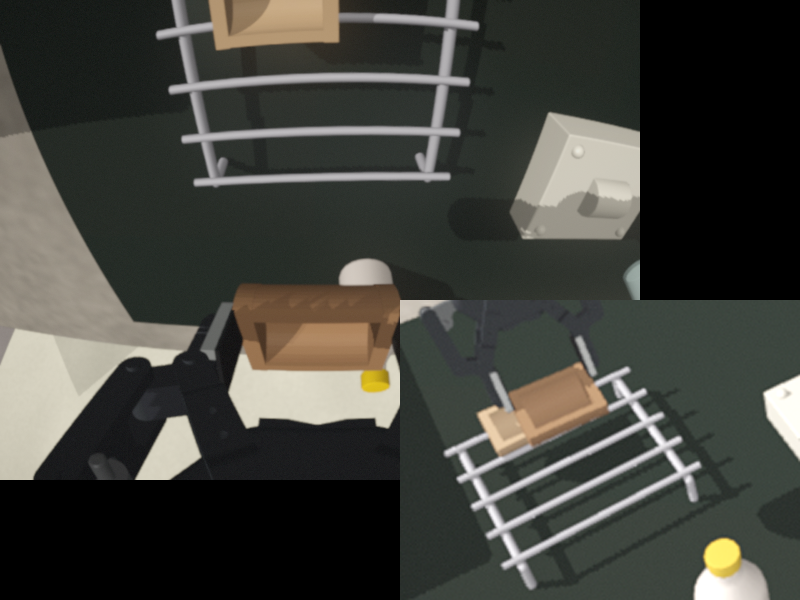

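The wrist view shows the rod ends: outermost rod (195,183)–(450,177), then (183,139)–(460,132), (170,90)–(469,81) and (157,35)–(478,25). The boat is held well above the rack. I'll compute the rack pose.

Run:
```python
from h import *
from workcell import r
from scipy.spatial.transform import Rotation as R
c=dict(np.load("w6.npz"))
px=np.array([(195,183),(450,177),(183,139),(460,132),(170,90),(469,81),(157,35),(478,25)])
W=onz(c,px,.040,True)[:,:2]
L=np.array([(80,-100),(80,100),(40,-100),(40,100),(0,-100),(0,100),(-40,-100),(-40,100)])/1000.
a=L-L.mean(0);b=W-W.mean(0);U,S,Vt=np.linalg.svd(a.T@b);Rm=(U@Vt).T
t=W.mean(0)-Rm@L.mean(0);print("wrist centre",t,"yaw",np.arctan2(Rm[1,0],Rm[0,0]));print((W-(L@Rm.T+t)).round(4).tolist())
bay=Rm@[.06,0]+t;print("bay60",bay)
B,e=boatpose(c,[(235,312.5),(401,311.5),(386.5,370.5),(251,370.5)])
print("boat",B[:3,3],"z",B[:3,2],"y",B[:3,1])
S0=dict(np.load("scene0.npz"));W=onz(S0,[(70,291),(178,244),(105,357),(218,301)],.040)[:,:2];print(W.mean(0),W)
```

```text
wrist centre [ 0.48725511 -0.29603511] yaw 0.04342246162649985
[[0.0005, -0.0006], [0.001, 0.0008], [-0.0004, -0.0002], [-0.0, 0.0008], [-0.0001, -0.0005], [-0.0005, 0.0002], [-0.0002, -0.0007], [-0.0004, 0.0003]]
bay60 [ 0.54719855 -0.29343058]
boat [ 0.55293684 -0.29638525  0.18823199] z [-0.00611931 -0.00462215  0.99997059] y [-0.02082984  0.99977294  0.00449376]
[ 0.49047835 -0.29549234] [[ 0.41228429 -0.39496739]
 [ 0.41134458 -0.20165149]
 [ 0.57045729 -0.38751205]
 [ 0.56782722 -0.19783843]]
```

Wrist fit residuals are under 1 mm: bay at (0.5475, -0.2935), yaw 0.043. The boat is level within 0.5° at (0.553, -0.296). I'll correct and descend.

{"method": "move_arm", "body": {
  "steps": [
    [[-3,2,-20],[0,0,0.01],0.65],
    [[-5,2,-45],[0,0,0.02],0.65],
    [[-5,2,-70],[0,0,0.023],0.65],
    [[-5,2,-90],[0,0,0.023],0.65],
    [[-5,2,-100],[0,0,0.023],0.65]
  ]
}}

```text
t: 18.2
position: [0.5349, -0.2916, 0.0785]
tcp_rot: [-0.018, 0.973, 0.005, 0.23]
ft_force: [0.6, 0.1, -1.8]
grip_width: 0.772
```

{"method": "move_arm", "body": {
  "steps": [
    [[0,0,-4],[0,0,0],0.65],
    [[0,0,-8],[0,0,0],0.65],
    [[0,0,-12],[0,0,0],0.65],
    [[0,0,-14],[0,0,0],0.65],
    [[0,0,-14],[0,0,0],0.65]
  ]
}}

```text
t: 18.82
position: [0.5355, -0.2934, 0.0661]
tcp_rot: [-0.018, 0.973, 0.004, 0.231]
ft_force: [-0.2, 0.6, -1.6]
grip_width: 0.767
```

Run:
```python
from workcell import r, imaging
import cv2,numpy as np
e=imaging.camera("scene");d=imaging.camera("side")
v=np.zeros((600,800,3),np.uint8)
v[:,:400]=cv2.resize(e["color"][220:370,60:160+0,::-1],(400,600),interpolation=cv2.INTER_CUBIC) if 0 else 0
v[:300,:400]=cv2.resize(e["color"][215:365,50:250,::-1],(400,300),interpolation=cv2.INTER_CUBIC)
v[:,400:]=cv2.resize(d["color"][270:480,230:370+100,::-1][:, :140],(400,600),interpolation=cv2.INTER_CUBIC)
v[300:,:400]=cv2.resize(d["color"][280:480,200:467,::-1],(400,300),interpolation=cv2.INTER_CUBIC)
cv2.imwrite("pics/p7.png",v)
s=r.get_state();print(s['t'],s['position'].round(4),s['ft_force'],s['grip_width'])
```

```text
18.925 [ 0.5356 -0.2935  0.0663] [-0.33071368  0.05715257 -1.30035822] 0.7663642484969388
```

View pics/p7.png

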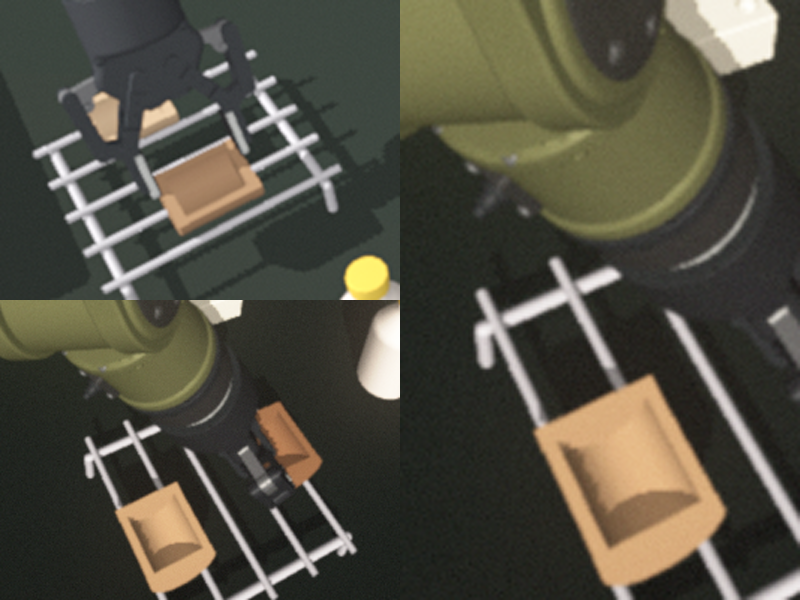

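The boat sits over the outer free bay, parallel to the rods, with the dry boat untouched. I'll lower it slowly, feeling for contact.

{"method": "move_arm", "body": {
  "steps": [
    [[0,0,-1],[0,0,0],0.65],
    [[0,0,-2],[0,0,0],0.65],
    [[0,0,-3],[0,0,0],0.65],
    [[0,0,-4],[0,0,0],0.65],
    [[0,0,-4.5],[0,0,0],0.65]
  ]
}}

```text
t: 19.55
position: [0.5355, -0.2933, 0.0615]
tcp_rot: [-0.018, 0.973, 0.004, 0.231]
ft_force: [-0.2, 0.0, -2.0]
grip_width: 0.769
```

{"method": "move_arm", "body": {
  "steps": [
    [[0,0,-0.5],[0,0,0],0.65],
    [[0,0,-1],[0,0,0],0.65],
    [[0,0,-1.5],[0,0,0],0.65],
    [[0,0,-2],[0,0,0],0.65],
    [[0,0,-2],[0,0,0],0.65]
  ]
}}

```text
t: 20.18
position: [0.5355, -0.2934, 0.0596]
tcp_rot: [-0.018, 0.973, 0.004, 0.231]
ft_force: [0.7, 0.1, -1.6]
grip_width: 0.767
```

{"method": "move_arm", "body": {
  "steps": [
    [[0,0,-0.4],[0,0,0],0.65],
    [[0,0,-0.8],[0,0,0],0.65],
    [[0,0,-1.2],[0,0,0],0.65],
    [[0,0,-1.5],[0,0,0],0.65],
    [[0,0,-1.5],[0,0,0],0.65]
  ]
}}

```text
t: 20.8
position: [0.5355, -0.2934, 0.0581]
tcp_rot: [-0.018, 0.973, 0.004, 0.231]
ft_force: [-0.3, -0.3, -2.0]
grip_width: 0.768
```

{"method": "move_arm", "body": {
  "steps": [
    [[0,0,-0.3],[0,0,0],0.65],
    [[0,0,-0.6],[0,0,0],0.65],
    [[0,0,-0.9],[0,0,0],0.65],
    [[0,0,-1.2],[0,0,0],0.65],
    [[0,0,-1.2],[0,0,0],0.65]
  ]
}}

```text
t: 21.42
position: [0.5355, -0.2933, 0.0569]
tcp_rot: [-0.018, 0.973, 0.004, 0.231]
ft_force: [-0.4, -0.4, -1.9]
grip_width: 0.768
```

{"method": "move_arm", "body": {
  "steps": [
    [[0,0,-0.3],[0,0,0],0.65],
    [[0,0,-0.6],[0,0,0],0.65],
    [[0,0,-0.9],[0,0,0],0.65],
    [[0,0,-1.2],[0,0,0],0.65],
    [[0,0,-1.2],[0,0,0],0.65]
  ]
}}

```text
t: 22.05
position: [0.5355, -0.2934, 0.0557]
tcp_rot: [-0.018, 0.973, 0.004, 0.231]
ft_force: [-0.2, -0.6, -1.8]
grip_width: 0.771
```

{"method": "move_arm", "body": {
  "steps": [
    [[0,0,-0.3],[0,0,0],0.65],
    [[0,0,-0.6],[0,0,0],0.65],
    [[0,0,-0.9],[0,0,0],0.65],
    [[0,0,-1.2],[0,0,0],0.65],
    [[0,0,-1.2],[0,0,0],0.65]
  ]
}}

```text
t: 22.68
position: [0.5355, -0.2934, 0.0546]
tcp_rot: [-0.018, 0.973, 0.004, 0.231]
ft_force: [-0.4, 0.2, 0.6]
grip_width: 0.768
```

Contact: the force went from -1.8 to +0.6 N. A touch more, then release slowly.

{"method": "move_arm", "body": {
  "steps": [
    [[0,0,-0.3],[0,0,0],0.65],
    [[0,0,-0.3],[0,0,0],0.65],
    [[0,0,-0.3],[0,0,0],0.65],
    [[0,0,-0.3],[0,0,0],0.65],
    [[0,0,-0.3],[0,0,0],0.65]
  ]
}}

```text
t: 23.3
position: [0.5356, -0.2934, 0.0543]
tcp_rot: [-0.018, 0.973, 0.004, 0.231]
ft_force: [-2.6, 0.3, 3.2]
grip_width: 0.768
```

{"method": "move_arm", "body": {
  "steps": [
    [[0,0,-0.3],[0,0,0],0.72],
    [[0,0,-0.3],[0,0,0],0.76],
    [[0,0,-0.3],[0,0,0],0.78],
    [[0,0,-0.3],[0,0,0],0.8],
    [[0,0,-0.3],[0,0,0],0.83]
  ]
}}

```text
t: 23.92
position: [0.5357, -0.2934, 0.0538]
tcp_rot: [-0.018, 0.973, 0.004, 0.231]
ft_force: [-0.2, 0.3, 0.8]
grip_width: 0.833
```

{"method": "move_arm", "body": {
  "steps": [
    [[0,0,0],[0,0,0],0.88],
    [[0,0,0],[0,0,0],0.94],
    [[0,0,0],[0,0,0],1],
    [[0,0,0],[0,0,0],1],
    [[0,0,0],[0,0,0],1]
  ]
}}

```text
t: 24.55
position: [0.5355, -0.2934, 0.0539]
tcp_rot: [-0.018, 0.973, 0.004, 0.231]
ft_force: [-0.0, 0.5, -0.5]
grip_width: 0.996
```

Run:
```python
from workcell import r, imaging
import cv2,numpy as np
c=imaging.camera("wrist");np.savez("w8.npz",**c);e=imaging.camera("scene")
v=np.zeros((600,800,3),np.uint8);v[:480,:640]=c["color"][:,:,::-1]
v[400:,500:]=cv2.resize(e["color"][215:365,50:275,::-1],(300,200),interpolation=cv2.INTER_CUBIC)
cv2.imwrite("pics/p8.png",v)
s=r.get_state();print(s['t'],s['position'].round(4),s['ft_force'],s['grip_width'])
```

```text
24.65 [ 0.5355 -0.2934  0.0539] [ 0.80214503  0.06279598 -0.05069395] 1.0009571999601636
```

View pics/p8.png

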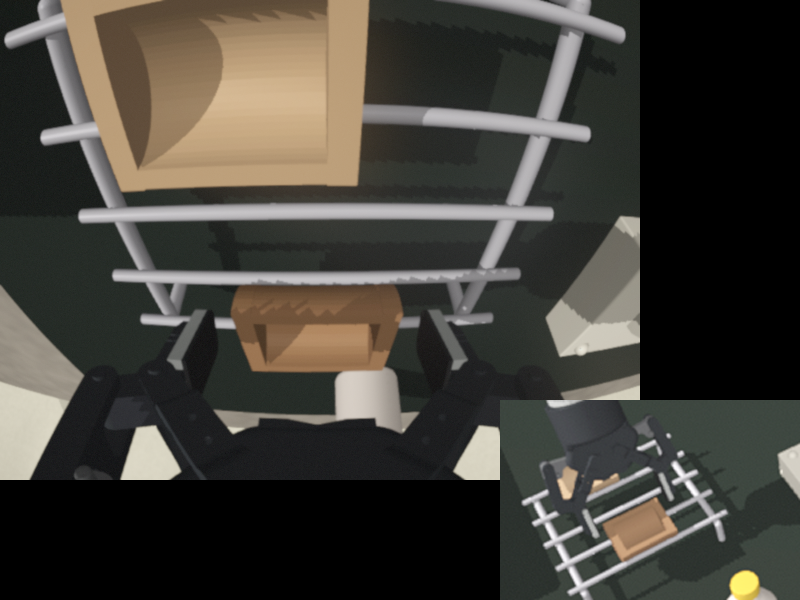

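Released: the boat is seated between the two outer rods and the fingers are clear at (210,340) and (430,340). I'll back out along the tool axis.

{"method": "move_arm", "body": {
  "steps": [
    [[-4,0,8],[0,0,0],1],
    [[-11,0,22],[0,0,0],1],
    [[-23,0,45],[0,0,0],1],
    [[-35,0,70],[0,0,0],1],
    [[-48,0,95],[0,0,0],1]
  ]
}}

```text
t: 25.28
position: [0.4869, -0.2935, 0.1509]
tcp_rot: [-0.018, 0.973, 0.004, 0.231]
ft_force: [-0.9, -0.1, -0.2]
grip_width: 1.002
```

{"method": "move_arm", "body": {
  "steps": [
    [[-10,0,30],[0,0,0],1],
    [[-20,0,60],[0,0,0],1],
    [[-20,0,80],[0,0,0],1],
    [[-20,0,90],[0,0,0],1],
    [[-20,0,90],[0,0,0],1]
  ]
}}

```text
t: 25.9
position: [0.4677, -0.2937, 0.2399]
tcp_rot: [-0.018, 0.973, 0.004, 0.231]
ft_force: [0.4, -0.6, -0.4]
grip_width: 1.002
```

Run:
```python
from workcell import r, imaging
from h import *
e=imaging.camera("scene");w=imaging.camera("wrist")
S0=np.load("scene0.npz")["color"]
v=np.zeros((600,800,3),np.uint8);v[:480,:640]=w["color"][:,:,::-1]
v[300:,400:]=cv2.resize(e["color"][215:395,50:290,::-1],(400,300),interpolation=cv2.INTER_CUBIC)
cv2.imwrite("pics/p9.png",v)
for n,lo,hi,x0,x1,y0,y1 in(("cap",(22,150,120),(35,255,255),200,280,330,380),("dry",(8,60,120),(20,255,255),80,145,245,300)):
    for im in(S0,e["color"]):
        m=cv2.inRange(cv2.cvtColor(im,cv2.COLOR_RGB2HSV),lo,hi)[y0:y1,x0:x1];y,x=np.nonzero(m);print(n,x.mean()+x0,y.mean()+y0,len(x))
s=r.get_state();print(s['t'],s['position'].round(4),s['ft_force'])
```

```text
cap 234.78612716763007 355.8323699421965 173
cap 234.53103448275863 356.53793103448277 145
dry 112.3109756097561 271.3818597560976 1312
dry 112.31602708803612 271.28969149736645 1329
26.0 [ 0.4671 -0.293   0.2381] [-0.50674177  0.10396539  0.52849166]
```

View pics/p9.png

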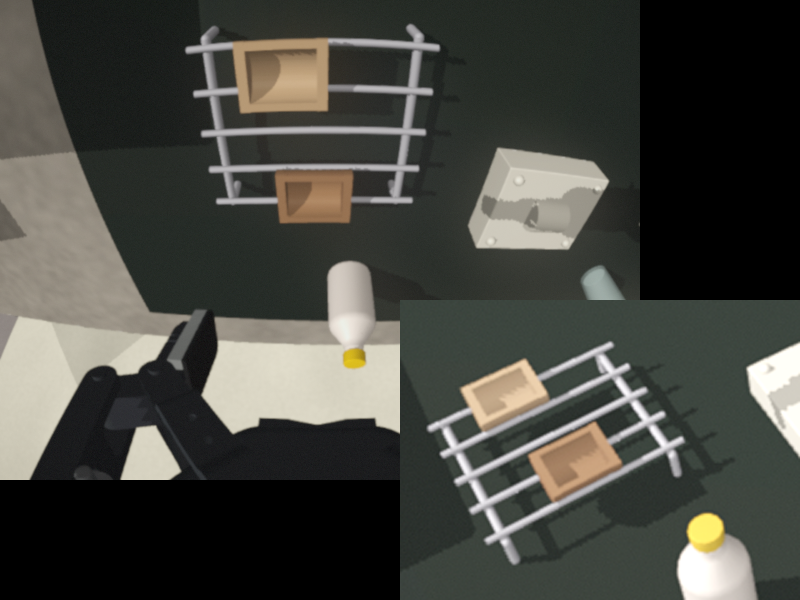

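The boat sits level and mouth up in the outer free bay, centre about (314,197) in the wrist view. The dry boat and bottle have not moved and the robot is clear, so I'm handing in.

```bash
python3 -c "
from workcell import order,r
print(order.close_job());print(r.get_state()['t'])"
```

```text
the job is handed in; nothing more can be done
None
the job is handed in; nothing more can be done
```

The boat is on the drying rack, released and level with its mouth up, in the outermost free bay (x = 60 mm). I handed in at about 26 s; the hand-in gave no verdict.

- **Rolling:** I pressed the far rim down with the shut fingers along the roll arc, at about 4 N. The boat stayed rolled by about 42° with the fingers off it.
- **Gripping and moving:** I closed the gripper slowly across the 68 mm length, starting within 1 mm of centre. The highest wrist force while gripping was about 6 N. In the air I tilted the tool so the boat hung level, within 0.5° by the wrist camera.
- **Setting down:** The boat touched the rods while still held. The force rose about 5 N from the hanging weight before I opened the fingers.

**Last checks:**
- The pictures showed the boat lying along the rods in its bay.
- The dry boat's image centre moved 0.1 px and the bottle cap's 0.7 px.
- The robot was well clear of everything.
- I did not measure the beaker at the end, but the arm never worked near it.

**Disagreements:**
- The scene and wrist cameras differed by about 3 mm on where the rack is. I went by the wrist camera, whose fit was under 1 mm.
- The closed gripper read 0.77 rather than the 0.80 expected for a 68 mm length.

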